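# Start the standby generator with the blue key on the lab bench

## Task

Start the laboratory's standby generator from its switch box: turn the blue-headed key clockwise from off, past run, all the way to start, hold it there for about a second, then let go so that it springs back and stays at run. Leave the red-headed key, which belongs to the fume hood, as it is.

Things in the scene. Friction and masses are not known exactly. Their poses are not given: they have to be found in the camera images.
- key_head (a point): Middle of the blue key head, on its vertical axis, 107 mm above the bench. Upright plate 30 mm wide (x axis), 9 thick (y; pinch across it), 28 tall (z up). Its foot is 10 mm above a steel collar 32 mm wide, 8 high, on the flat lid of a box 130 x 110 mm, 75 high, fixed to the bench (place and yaw vary). x turns with the key, at off along the box's long side; clockwise from above lowers its yaw.
- key_run (a joint): First part of the blue key's turn, rad, clockwise from above: 0 = off (its x axis points at the white mark on the lid), 0.70 = run (green mark), where it has a stop. It stays where it is left (friction 0.05 N m). The key's whole angle from off is key_run + key_start.
- key_start (a joint): Second part of the blue key's turn, rad, clockwise: 0 = sprung back, 0.60 = start (yellow mark, stop). It moves only after key_run has reached run. Its spring asks 0.08 N m at 0 and 0.14 N m at 0.60 and turns the head back to run when let go, or follows the hand back. Off to start is 1.30 rad in all, one grasp.
- red_key (a joint): Turn of the red-headed key, rad: 0 = off, 0.70 = run, clockwise from above; it is to stay at off. It stands in a second box, alike but for the red head and lamp, 200 mm or more to the left or right of the blue key (which side varies).

How it is judged:
On the way:
1. the blue key is turned past run to start and held there for 0.3 s (value of joint key_run above 0.6 rad and value of joint key_start above 0.42 rad), for 0.3 s.
At the end, for the whole second after the job is handed in: After having been held at start (key_start within 0.18 rad of its stop), the blue key has sprung back (key_start below 0.10 rad) and stands at run (key_run above 0.52 rad, that is within 10 degrees of run), and the red key is still at off (within 0.17 rad) (value of joint key_run above 0.52 rad and value of joint key_start below 0.1 rad and value of joint red_key below 0.17 rad); the robot touches nothing.
It fails at once if the red-headed key is turned away from off (value of joint red_key above 0.17 rad).
It also fails if it takes over 38 s, if anything falls off the work surface, if the arm or the gripper's body presses on something with over 40 N, if the wrist force passes 120 N, or if a joint passes its speed limit or range.

## Robot

A 6-joint arm with a two-finger parallel gripper is mounted at the origin on the work surface. World frame = base frame: x ahead of the robot, y to its left, z up, the work surface at z = 0. Lengths are in m, angles in rad, forces in N, time in s.
With the tool pointing down it reaches from about 0.25 to 0.725 m from the base axis. Payload 9.7 kg.
Tool frame: the origin (TCP) lies where the fingers leave the gripper's body, on its centre line; the fingertips stand 73 mm ahead of it and the grasp point (between the pads) lies 54 mm ahead of it; z points along the fingers, y is the line along which they close (so a half turn about z gives the same grasp; the last joint's range is limited). The gripper opens to 85 mm and grips with 20 to 120 N. Pads are 22 mm wide; open, the fingers measure 114 mm over their backs; the gripper's body (76 mm by 85 mm) begins 54 mm behind the grasp point. The pads swing forward as they close: fully open they stand 13 mm farther back than shut.
Start: joints at [1.114, 0.087, 0.176, 1.66, 0, 1.571], TCP at [0.243, 0.494, 0.304] pointing down, gripper open.
Joint ranges: [-3.13, 3.13], [-0.85, 1.81], [-1.15, 1.24], [-2.2, 2.28], [-1.44, 1.52], [-3.14, 3.14]. Speed limits (rad/s): [2.22, 2.22, 2.57, 3.14, 3.14, 3.14].

## Interface

Orientations are given as a 3x3 rotation matrix whose columns are the frame's x, y, z axes.
In Python, from station import get_obs, read_camera, close_job gives the robot as it stands.
- The arm moves only by the tool arm_command, never from a script. Its argument "plan" is a list that holds one entry, the list of rows, each a list of 7 numbers: the shift along the tool's x, y, z each as a share of 200 mm, from -1 to 1, then the turn, a rotation vector about the tool's x, y, z each as a share of pi/4 rad, from -1 to 1, then the opening in per cent of the stroke, from 0 (shut) to 100 (fully open). In form: [[[x, y, z, wx, wy, wz, gripper], ...]]. A call has 1 to 8 rows; each row is the pose to reach, as a shift and turn from the pose commanded when the call began, along the tool's axes at that moment; what a row does not reach only later rows make up. A row lasts 1/10 s, in which the tool goes at most 50 mm and 8.59 degrees, less where a joint would pass 70% of its speed; a pose out of reach is approached as far as the arm can. A call with a number of a shift or a turn outside -1 to 1 is refused whole. A call with a gripper value outside its range is refused whole. The fingers move at their own pace and stop on an object; "squeeze" is the grip in N (left out, the last holds). Time passes only in rows, so rows that repeat a pose let the fingers close. It gives the time, the measured TCP pose, the force, the opening and the grip force at its end, in the units of the state.
- get_obs(): the state, without advancing time (a new reading comes with each control period).
- read_camera(name): name is "side" or "top"; returns a dict with "frame" (480x640x3 uint8, blue, green, red), "fx", "fy", "cx", "cy" (pixels), "extrinsics" (4x4, takes a point from camera to world coordinates). Camera axes: x right, y up, looking along -z (the intrinsics and any distortion apply to the point x, -y, -z); pixel columns grow to the right and rows downward; lengths in m; the calibration is good to about 2 mm. A picture is of the moment at which its call begins. There is no depth.
- close_job(): hands the job in; it is judged then, once.
The state is a dict: "clock": time; "qpos": joint angles; "dq": joint speeds; "effort": joint torques, N m; "position": TCP position; "eef_rot": TCP orientation; "wrist_force": force on the tool from outside, world axes, zero at the start; "torque": the same for the moment, N m; "gripper_width": finger opening in m; "grasp_force": force on a finger pad.
Only numpy, scipy, OpenCV 4.12 (cv2) and the standard library are available. Lean on these libraries where they do the work, as an engineer would, in place of code of your own. Each camera call takes 0.05 s, during which the arm holds its last target. There are 200 camera calls.

## Working session

There is one attempt and no reset: what is moved stays moved. The work goes in short steps, Python scripts to look and compute and a tool call to move; the robot and the scene stay as the last step left them, time stands still between calls to the robot, and variables do not carry over. Pictures are saved under pics/ and viewed, at most 10 in all, crops included, and the job is handed in when it is done.

Besides the shell and the picture viewer there is one more tool, called after ">>>" as name(argument=value, ...), one argument or row to a line, values as JSON. arm_command: Moves the arm, as the interface text tells. Shift numbers are shares of 200 mm and turn numbers shares of pi/4 rad, none past 1 either way. Its arguments: {"type":"object","properties":{"plan":{"type":"array"},"squeeze":{"type":"number"}},"required":["plan"]}

```bash
mkdir -p pics; python3 - <<'E'
from station import *
import cv2,numpy as np
o=get_obs();print({k:np.round(v,3).tolist() for k,v in o.items()})
for n in("top","side"):
    c=read_camera(n);cv2.imwrite(f"pics/{n}0.png",c["frame"]);print(n,[k for k in c],c["fx"],c["fy"],c["cx"],c["cy"],c["extrinsics"])
E
```

```text
{'clock': 0.0, 'qpos': [1.114, 0.087, 0.175, 1.66, -0.0, 1.571], 'dq': [-0.001, -0.001, 0.001, -0.002, 0.001, 0.002], 'effort': [0.0, -52.038, 46.481, 0.016, 0.0, -0.0], 'position': [0.243, 0.493, 0.303], 'eef_rot': [[-0.897, 0.441, -0.001], [0.441, 0.897, -0.001], [-0.0, -0.001, -1.0]], 'wrist_force': [0.008, -0.432, 0.306], 'torque': [-0.009, 0.022, 0.003], 'grasp_force': 0.0, 'gripper_width': 0.086}
top ['frame', 'fx', 'fy', 'cx', 'cy', 'extrinsics'] 475.5582532800224 475.5582532800224 313.02822348034704 240.76956432023863 [[ 0.03023585  0.99419871 -0.10322169  0.44309295]
 [-0.99946705  0.03134317  0.00912215 -0.0090012 ]
 [ 0.01230452  0.10289086  0.99461654  0.76974462]
 [ 0.          0.          0.          1.        ]]
side ['frame', 'fx', 'fy', 'cx', 'cy', 'extrinsics'] 572.3609565248075 572.3609565248075 305.1203376360867 250.45175340509724 [[ 0.97197752  0.11816913 -0.20321358  0.36295654]
 [-0.23506343  0.49670707 -0.83548026 -0.67373109]
 [ 0.00220964  0.85983611  0.51056535  0.54505113]
 [ 0.          0.          0.          1.        ]]
```

View pics/top0.png

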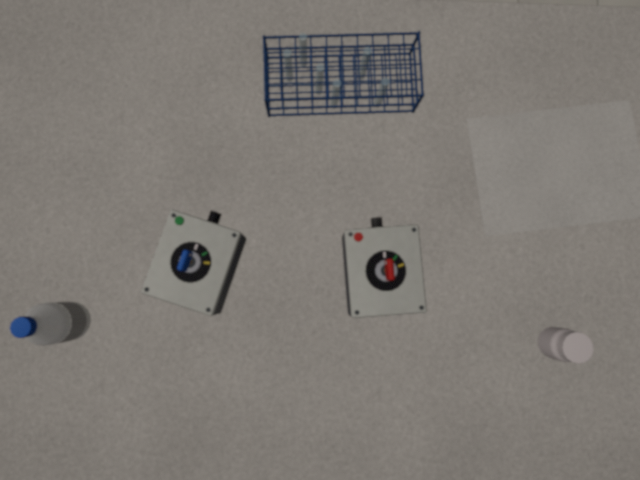

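View pics/side0.png

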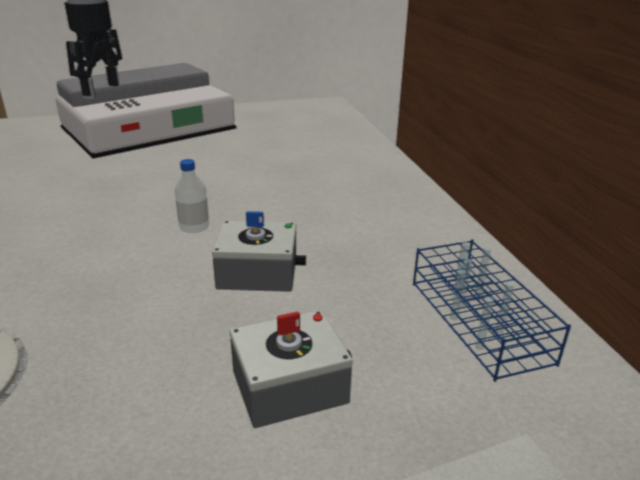

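The top view shows the blue key at about (184,261), its white mark at (196,247), and lid screws near (173,215), (234,235), (208,309) and (147,289). The red box is to the right, with its key at (390,269). The side view shows the blue head at (255,219).

```bash
cat > h.py <<'E'
from station import *
import cv2,numpy as np
def ray(c,u,v):
    E=c["extrinsics"];d=E[:3,:3]@np.array([(u-c["cx"])/c["fx"],-(v-c["cy"])/c["fy"],-1]);return E[:3,3],d
def onz(c,u,v,z):
    p,d=ray(c,u,v);return p+d*(z-p[2])/d[2]
def blue(c,r):
    f=c["frame"];h=cv2.cvtColor(f,cv2.COLOR_BGR2HSV)
    m=cv2.inRange(h,(100,130,50),(130,255,255));k=np.zeros_like(m);x0,x1,y0,y1=r;k[y0:y1,x0:x1]=m[y0:y1,x0:x1]
    pts=cv2.findNonZero(k).reshape(-1,2).astype(float);return pts
E
python3 - <<'E'
from h import *
T=read_camera("top");S=read_camera("side")
b=blue(T,(160,215,235,290));s=blue(S,(235,275,200,240))
print(len(b),b.mean(0),b.min(0),b.max(0),len(s),s.mean(0),s.min(0),s.max(0))
pt,dt=ray(T,*b.mean(0));ps,ds=ray(S,*s.mean(0))
a=np.linalg.lstsq(np.c_[dt,-ds],ps-pt,rcond=None)[0];print("tri",pt+a[0]*dt,ps+a[1]*ds)
print("top z.117",onz(T,*b.mean(0),.117),"side .107",onz(S,*s.mean(0),.107))
w=np.array([onz(T,*p,.119)[:2] for p in b]);e,v=np.linalg.eigh(np.cov(w.T));print("yaw key",np.arctan2(v[1,1],v[0,1]),4*np.sqrt(e))
# lid mask
g=cv2.inRange(T["frame"],(120,120,120),(255,255,255));print(T["frame"][225,185],T["frame"][300,100])
P=[onz(T,*p,.075)[:2] for p in[(173,215),(237,235),(208,309),(147,289)]]
print(P,np.mean(P,0))
for i,j in((3,0),(2,1)): d=P[j]-P[i];print(np.linalg.norm(d),np.arctan2(d[1],d[0]))
cv2.imwrite("pics/c1.png",np.hstack([cv2.resize(T["frame"][200:320,130:250],(400,400),interpolation=2),cv2.resize(S["frame"][200:300,205:305],(400,400),interpolation=2)]))
E
```

```text
209 [183.36842105 260.28708134] [176. 249.] [190. 271.] 191 [253.52879581 218.68062827] [247. 212.] [262. 226.]
tri [0.4789689  0.16456416 0.1060654 ] [0.47877333 0.16458905 0.10606134]
top z.117 [0.47837782 0.16170454 0.117     ] side .107 [0.47852569 0.16279653 0.107     ]
yaw key 2.892971562102589 [0.01563331 0.0337369 ]
[127 135 136] [117 123 128]
[array([0.54680967, 0.19177272]), array([0.52018686, 0.0964279 ]), array([0.41144935, 0.13317156]), array([0.43747321, 0.22270883])] [0.47897977 0.16102025]
0.11362880661337492 -0.27573664916988044
0.11477779590854395 -0.32586532655907363
```

View pics/c1.png

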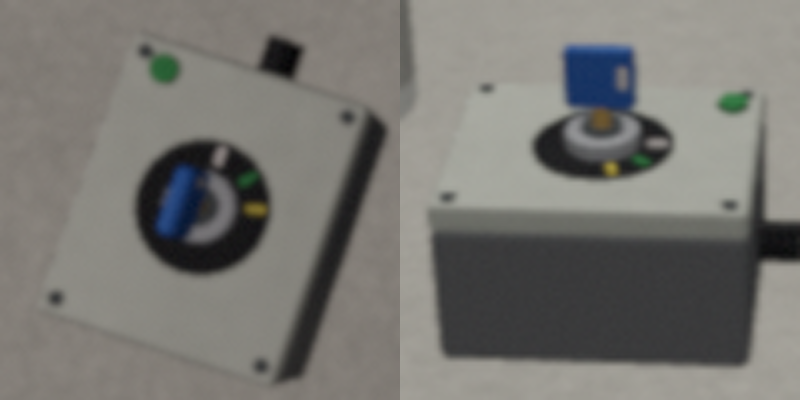

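The crop shows the dial centre at about (203,206), which is pixel (190.9,261.8). The screws are at crop (145,50), (347,117), (260,366) and (55,298). The white mark is at (220,156) and the key is at off, pointing to it.

```bash
python3 - <<'E'
from h import *
T=read_camera("top")
f=lambda x,y,z=.075: onz(T,130+(x+.5)*.3-.5,200+(y+.5)*.3-.5,z)[:2]
s=[f(*p) for p in[(145,50),(347,117),(260,366),(55,298)]]
print("screw mean",np.mean(s,0));an=lambda d:(np.linalg.norm(d).round(4),np.arctan2(d[1],d[0]).round(3))
print(an(s[0]-s[3]),an(s[1]-s[2]),an(s[0]-s[1]),an(s[3]-s[2]))
c=f(203,206);print("dial",c)
for m in[(220,156),(248,180),(256,210)]:print(an(f(*m)-c))
o=get_obs();print(o["eef_rot"],o["position"],o["clock"])
E
```

```text
screw mean [0.47897446 0.16258944]
(np.float64(0.1146), np.float64(-0.286)) (np.float64(0.1143), np.float64(-0.288)) (np.float64(0.0943), np.float64(1.281)) (np.float64(0.0941), np.float64(1.285))
dial [0.47927697 0.16216096]
(np.float64(0.023), np.float64(-0.272))
(np.float64(0.0225), np.float64(-1.008))
(np.float64(0.0232), np.float64(-1.615))
[[-8.97472182e-01  4.41070983e-01 -2.66480466e-04]
 [ 4.41071063e-01  8.97472036e-01 -5.11862049e-04]
 [ 1.33912688e-05 -5.76918772e-04 -9.99999833e-01]] [0.24256767 0.49356976 0.30357014] 0.25
```

>>> arm_command(
  plan=[
    [[-0.22,-0.12,0,0,0,0,100],[-0.45,-0.24,0,0,0,0,100],[-0.68,-0.36,0,0,0,0,100],[-0.9,-0.48,0,0,0,0,100],[-0.9,-0.48,0,0,0,0,100],[-0.9,-0.48,0,0,0,0,100]],
  ],
)

```text
clock: 0.85
position: [0.3625, 0.3271, 0.304]
eef_rot: [[-0.896, 0.444, 0.0], [0.444, 0.896, 0.0], [0.0, 0.0, -1.0]]
wrist_force: [-0.1, 1.0, 0.3]
gripper_width: 0.0852
grasp_force: 0.0
```

>>> arm_command(
  plan=[
    [[-0.22,-0.12,0,0,0,-0.05,100],[-0.45,-0.24,0,0,0,-0.1,100],[-0.68,-0.36,0,0,0,-0.16,100],[-0.89,-0.485,0,0,0,-0.217,100],[-0.89,-0.485,0,0,0,-0.217,100],[-0.89,-0.485,0,0,0,-0.217,100],[-0.89,-0.485,0,0,0,-0.217,100]],
  ],
)

```text
clock: 1.55
position: [0.4782, 0.164, 0.3038]
eef_rot: [[-0.96, 0.281, -0.0], [0.281, 0.96, 0.0], [0.001, 0.0, -1.0]]
wrist_force: [-0.7, 0.9, -0.2]
gripper_width: 0.0854
grasp_force: 0.0
```

```bash
cat > d.py <<'E'
from h import *
o=get_obs();R=o["eef_rot"];p=o["position"];print(p,np.arctan2(R[1,1],R[0,1]),R[:,2],o["qpos"].round(3) if hasattr(o["qpos"],"round") else o["qpos"],o["clock"])
print("shift shares",np.array(R).T@(np.array([.479,.1625,.164])-p)/.2,"wrist",o["wrist_force"],o["torque"],o["gripper_width"],o["grasp_force"])
E
python3 d.py; python3 -c "
from h import *
S=read_camera('side');cv2.imwrite('pics/s1.png',cv2.resize(S['frame'][80:320,130:450],(800,600)))"
```

```text
[0.47824237 0.16397603 0.30377868] 1.2856654115518795 [-4.53160570e-04  2.64622687e-04 -9.99999862e-01] [ 0.33  -0.019  0.067  1.657  0.     0.615] 1.55
shift shares [-0.00606704 -0.00610502  0.69888964] wrist [-0.74275764  0.8894798  -0.23966057] [ 0.00095539 -0.00611464  0.02526695] 0.0854381682712916 0.0
```

View pics/s1.png

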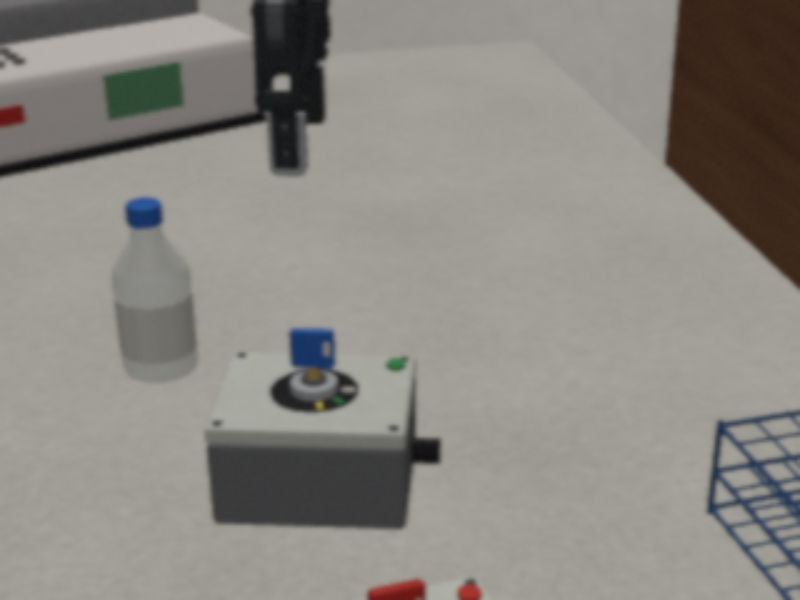

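The gripper hangs aligned above the blue head, at (312,348) in the crop, and the way down is clear. Descending.

>>> arm_command(
  plan=[
    [[-0.006,-0.006,0.2,0,0,0,100],[-0.006,-0.006,0.4,0,0,0,100],[-0.006,-0.006,0.55,0,0,0,80],[-0.006,-0.006,0.65,0,0,0,60],[-0.006,-0.006,0.69,0,0,0,50],[-0.006,-0.006,0.69,0,0,0,40],[-0.006,-0.006,0.69,0,0,0,40]],
  ],
  squeeze=30,
)

```text
clock: 2.3
position: [0.4797, 0.1618, 0.1671]
eef_rot: [[-0.96, 0.281, 0.001], [0.281, 0.96, 0.001], [-0.001, 0.001, -1.0]]
wrist_force: [0.4, 0.2, 0.2]
gripper_width: 0.0343
grasp_force: 0.0
```

```bash
python3 d.py; python3 -c "
from h import *
S=read_camera('side');T=read_camera('top');cv2.imwrite('pics/s2.png',np.hstack([cv2.resize(S['frame'][160:280,195:315],(400,400)),cv2.resize(T['frame'][200:320,130:250],(400,400))]))"
```

```text
[0.47970001 0.16180521 0.1671376 ] 1.2855801349948637 [ 1.40071028e-03  5.16142430e-04 -9.99998886e-01] [ 0.325 -0.027 -0.204  1.392  0.     0.611] 2.3
shift shares [0.00435491 0.00233485 0.01568487] wrist [0.37949697 0.21630349 0.19407474] [-0.01033048  0.02590313 -0.0085703 ] 0.0342696257002898 0.0
```

View pics/s2.png

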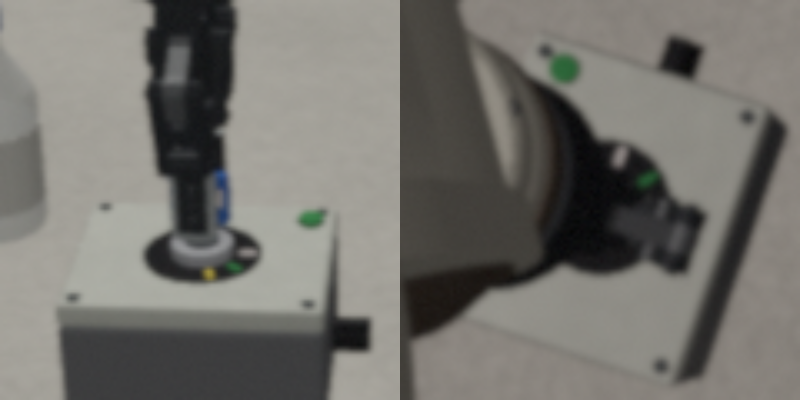

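The near finger, at (195,210), is centred over the collar at (200,245) and clear of it. Closing.

>>> arm_command(
  plan=[
    [[0.003,0.002,0.015,0,0,0,30],[0.003,0.002,0.015,0,0,0,20],[0.003,0.002,0.015,0,0,0,10],[0.003,0.002,0.015,0,0,0,0],[0.003,0.002,0.015,0,0,0,0],[0.003,0.002,0.015,0,0,0,0]],
  ],
  squeeze=40,
)

```text
clock: 3.0
position: [0.4792, 0.1617, 0.1631]
eef_rot: [[-0.959, 0.282, 0.0], [0.282, 0.959, 0.001], [-0.0, 0.001, -1.0]]
wrist_force: [0.7, 2.6, 1.9]
gripper_width: 0.0087
grasp_force: 39.5
```

```bash
python3 d.py
```

```text
[0.47922366 0.16173729 0.16313231] 1.2845120349290793 [ 4.23668310e-04  5.55586495e-04 -9.99999756e-01] [ 0.325 -0.026 -0.212  1.385  0.     0.612] 3.0
shift shares [ 0.0021486   0.00334539 -0.00433682] wrist [0.67158995 2.57976364 1.89624796] [0.5991616  0.0833433  0.00460546] 0.008719495224646863 39.549084305763245
```

>>> arm_command(
  plan=[
    [[0,0.002,0,0,0,0.12,0],[0,0.002,0,0,0,0.24,0],[0,0.002,0,0,0,0.36,0],[0,0.002,0,0,0,0.48,0],[0,0.002,0,0,0,0.6,0],[0,0.002,0,0,0,0.7,0],[0,0.002,0,0,0,0.8,0],[0,0.002,0,0,0,0.8,0]],
  ],
)

```text
clock: 3.8
position: [0.4794, 0.1621, 0.1631]
eef_rot: [[-0.609, 0.793, 0.001], [0.793, 0.609, 0.0], [-0.0, 0.001, -1.0]]
wrist_force: [0.1, 2.9, 3.8]
gripper_width: 0.008
grasp_force: 39.6
```

```bash
python3 d.py
```

```text
[0.47937501 0.1620627  0.16313336] 0.6549689666432427 [ 5.10717911e-04  3.89843324e-04 -9.99999794e-01] [ 0.326 -0.026 -0.211  1.385  0.     1.242] 3.8
shift shares [ 0.00287619 -0.0001524  -0.00433329] wrist [0.08505316 2.89936343 3.81648612] [ 0.53652895 -0.07171888 -0.03463068] 0.007962717352870484 39.61611092090607
```

>>> arm_command(
  plan=[
    [[0,0,0,0,0,0.12,0],[0,0,0,0,0,0.24,0],[0,0,0,0,0,0.36,0],[0,0,0,0,0,0.48,0],[0,0,0,0,0,0.6,0],[0,0,0,0,0,0.72,0],[0,0,0,0,0,0.83,0],[0,0,0,0,0,0.83,0]],
  ],
  squeeze=60,
)

```text
clock: 4.6
position: [0.4796, 0.1622, 0.1632]
eef_rot: [[-0.005, 1.0, 0.001], [1.0, 0.005, 0.001], [0.001, 0.001, -1.0]]
wrist_force: [1.6, 4.7, 2.5]
gripper_width: 0.0078
grasp_force: 62.9
```

```bash
python3 d.py; python3 -c "
from h import *
S=read_camera('side');T=read_camera('top');cv2.imwrite('pics/s3.png',np.hstack([cv2.resize(S['frame'][160:280,195:315],(400,400)),cv2.resize(T['frame'][200:320,130:250],(400,400))]))"
```

```text
[0.47962335 0.16215637 0.16319177] 0.005318975172295293 [ 1.13610415e-03  6.03710716e-04 -9.99999172e-01] [ 0.326 -0.026 -0.211  1.384  0.     1.891] 4.6
shift shares [ 0.00173714 -0.00310295 -0.00404363] wrist [1.58253279 4.73862318 2.45611578] [ 0.75531188 -0.54879225  0.14091564] 0.007760482933830246 62.94522285461426
```

View pics/s3.png

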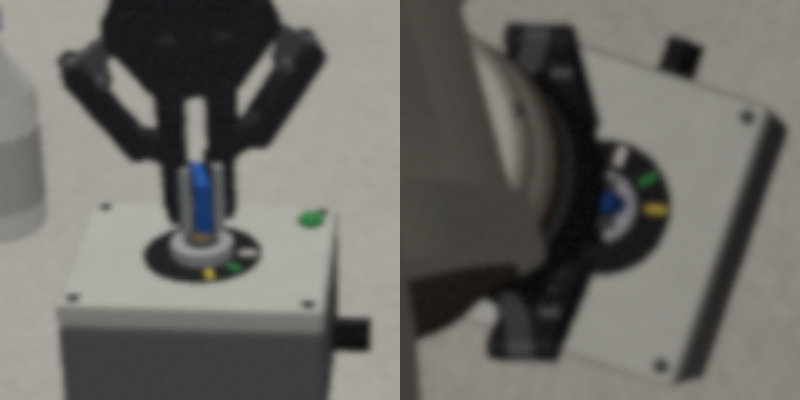

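The blue head now points at the yellow mark, side crop (200,200), and the 0.14 N m wrist moment matches the spring at start. Holding for a second, then following the key back most of the way and releasing.

>>> arm_command(
  plan=[
    [[0,0,0,0,0,0.015,0],[0,0,0,0,0,0.015,0],[0,0,0,0,0,0.015,0],[0,0,0,0,0,0.015,0],[0,0,0,0,0,0.015,0],[0,0,0,0,0,0.015,0],[0,0,0,0,0,0.015,0],[0,0,0,0,0,0.015,0]],
  ],
)

```text
clock: 5.5
position: [0.4796, 0.1622, 0.1632]
eef_rot: [[0.004, 1.0, 0.001], [1.0, -0.004, 0.001], [0.001, 0.001, -1.0]]
wrist_force: [3.0, 4.5, 1.7]
gripper_width: 0.008
grasp_force: 63.0
```

>>> arm_command(
  plan=[
    [[0,0,0,0,0,-0.1,0],[0,0,0,0,0,-0.2,0],[0,0,0,0,0,-0.3,0],[0,0,0,0,0,-0.4,0],[0,0,0,0,0,-0.5,0],[0,0,0,0,0,-0.6,0],[0,0,0,0,0,-0.65,0],[0,0,0,0,0,-0.65,0]],
  ],
  squeeze=30,
)

```text
clock: 6.3
position: [0.4794, 0.1621, 0.1632]
eef_rot: [[-0.485, 0.875, 0.001], [0.875, 0.485, 0.0], [0.0, 0.001, -1.0]]
wrist_force: [1.9, 3.9, 3.4]
gripper_width: 0.0082
grasp_force: 63.2
```

```bash
python3 d.py
```

```text
[0.4793995  0.16210015 0.16315043] 0.5061304798998911 [ 6.01940422e-04  4.28405859e-04 -9.99999727e-01] [ 0.326 -0.026 -0.211  1.385  0.     1.391] 6.3
shift shares [ 0.00271732 -0.0007747  -0.00424818] wrist [1.92322262 3.86521596 3.38540812] [ 0.89311354 -0.41589605  0.09278988] 0.008153603573247925 63.16814303398132
```

>>> arm_command(
  plan=[
    [[0,0,0,0,0,0,20],[0,0,0,0,0,0,40],[0,0,0,0,0,0,60],[0,0,0,0,0,0,80],[0,0,0,0,0,0,80],[0,0,0,0,0,0,80]],
  ],
)

```text
clock: 6.9
position: [0.4792, 0.1619, 0.1628]
eef_rot: [[-0.482, 0.876, -0.0], [0.876, 0.482, -0.0], [-0.0, -0.0, -1.0]]
wrist_force: [-0.4, 0.6, 0.4]
gripper_width: 0.0687
grasp_force: 0.0
```

>>> arm_command(
  plan=[
    [[0,0,-0.1,0,0,0,80],[0,0,-0.3,0,0,0,80],[0,0,-0.5,0,0,0,80],[0,0,-0.7,0,0,0,80],[-0.2,-0.2,-0.8,0,0,0,80],[-0.4,-0.4,-0.8,0,0,0,80],[-0.4,-0.4,-0.8,0,0,0,80]],
  ],
)

```text
clock: 7.6
position: [0.4467, 0.0508, 0.3242]
eef_rot: [[-0.481, 0.877, 0.002], [0.877, 0.481, -0.001], [-0.001, 0.001, -1.0]]
wrist_force: [0.1, 0.5, -0.5]
gripper_width: 0.0682
grasp_force: 0.0
```

```bash
python3 d.py; python3 -c "
from h import *
S=read_camera('side');T=read_camera('top');cv2.imwrite('pics/s4.png',np.hstack([cv2.resize(S['frame'][160:280,195:315],(400,400)),cv2.resize(T['frame'][200:320,130:250],(400,400))]))"
```

```text
[0.44673965 0.05078212 0.32424254] 0.5014758371235766 [ 1.81681948e-03 -5.72926394e-04 -9.99998185e-01] [ 1.140e-01 -1.440e-01 -1.000e-02  1.703e+00 -1.000e-03  1.183e+00] 7.6
shift shares [0.41337418 0.40891041 0.80118427] wrist [ 0.11561108  0.47997971 -0.4948078 ] [0.06660464 0.00023571 0.00227375] 0.06824857070609709 0.0
```

View pics/s4.png

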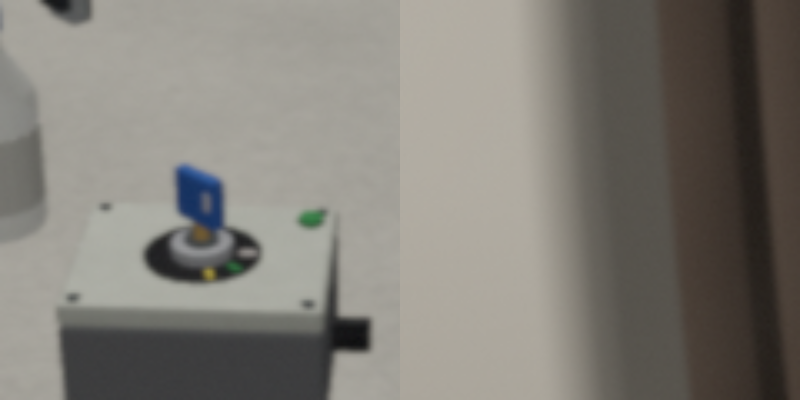

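The side view shows the blue head, (177–223,165–230) in the crop, pointing to the green mark and free of the gripper. I'll check its angle numerically against run before handing in.

```bash
python3 - <<'E'
from h import *
S=read_camera("side");s=blue(S,(235,275,200,240));E=np.linalg.inv(S["extrinsics"])
print("seen",s.min(0),s.max(0))
for a in(0,.4,.5,.6,.7,.8,.9):
    y=-.287-a;q=[]
    for i in(-1,1):
     for j in(-1,1):
      for z in(.093,.121):
        p=E@[.479+.015*i*np.cos(y)-.0045*j*np.sin(y),.1625+.015*i*np.sin(y)+.0045*j*np.cos(y),z,1]
        q.append([S["cx"]-S["fx"]*p[0]/p[2],S["cy"]+S["fy"]*p[1]/p[2]])
    print(a,np.min(q,0).round(1),np.max(q,0).round(1))
E
```

```text
seen [249. 210.] [260. 228.]
0 [244.  209.7] [263.5 227.7]
0.4 [244.2 208.3] [263.4 229.3]
0.5 [244.5 208. ] [263.2 229.6]
0.6 [244.8 207.7] [262.8 229.9]
0.7 [245.3 207.5] [262.4 230.1]
0.8 [245.8 207.3] [261.9 230.3]
0.9 [246.4 207.1] [261.3 230.5]
```

```bash
python3 -c "
from station import *
print(close_job())"
```

```text
the job is handed in; nothing more can be done
None
```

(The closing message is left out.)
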